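Slide the covered pot under the sensor bridge to the other heating place

TASK

Slide the covered steel pot along the white hotplate to the place at the other end, the one marked with the red ring, passing under the low sensor bridge. Do not lift or tip the pot: keep it flat on the plate, changing your hold to its other handle where the bridge is in the way. Push it home gently until you feel it touch the stop pegs and it sits snug against both of them, then let go; do not bump the bridge or disturb the glassware and small things around the hotplate.

Things in the scene. Friction and masses are not known exactly. Their poses are not given: they have to be found in the camera images.
- hotplate: White flat hotplate, 190 (x) by 480 (y) by 35 high, fixed to the bench; origin at the centre of its underside, its y axis along its length. Its flat top, at z = 35, carries two grey printed circles of radius 55, centred 140 either side of the middle along y.
- stops: Four black upright pegs on the hotplate's top, 12 diameter, 22 high: two at each end, at x = +-30, y = +-187 in the hotplate's frame. Origin at the centre of the hotplate's top, same axes. The pot's wall rests against both pegs of an end when the pot is home there.
- home_left (a point): On the hotplate's top at its +y end, x = 0, y = 140 in its frame: where the centre of the pot's underside is when it touches both pegs of that end.
- home_right (a point): The same at the hotplate's -y end, y = -140.
- bridge: Fixed low steel bridge across the hotplate, near its middle: 30 wide along y. Origin on the hotplate's top below its middle, axes as the hotplate's. Two legs leave a passage 138 wide (x = -69 to 69), free height 100 under the crossbar; the crossbar spans z 100 to 112, and a white sensor box 70 by 26 on it reaches z = 128.
- marker: Flat red ring of radius 40, painted on the hotplate's top, that marks which end the pot must go to (only which end: its centre may be 30 off the home place). Origin at its centre.
- pot: Covered steel pot, 0.55 kg, diameter 100, 76 high, lid fixed, black knob on top (to z = 86). Origin: centre of its underside. Loop handles to +y and -y, each a black grip bar along x, 76 long, 12 diameter, centred at y = +-88, z = 56; free gap from bar to wall 32, between its steel arms 60. Starts at either end, handles about along the hotplate's length.
- flask: Bystander: conical glass flask, 72 wide, 110 high, beyond the hotplate; origin at the centre of its underside.
- reagent: Bystander: amber jar, 60 diameter, 130 high, beyond the hotplate; origin at the centre of its underside.
- beaker: Bystander: glass beaker, 68 diameter, 75 high, beyond the hotplate; origin at the centre of its underside.
- dish: Bystander: low white dish, 80 diameter, 18 high, on the robot's side of the hotplate; origin at the centre of its underside.
- spatula: Bystander: spatula 150 long, lying on the robot's side of the hotplate.
- weight: Bystander: brass cylinder, 28 diameter, 30 high, on the robot's side of the hotplate; origin at the centre of its underside.
Things that resemble listed ones, but are neither listed nor needed, are in the scene too. What is shaped like the pot but brown or pink is not meant.

How it is judged (in metres and radians):
On the way, in this order (a step that is already met when the one before it is completed fails the run):
1. the pot is under the bridge (y of pot in the frame of bridge between -0.03 and 0.03 m and x of pot in the frame of bridge between -0.03 and 0.03 m).
2. the pot touches the stop pegs at the other end (more than 1 N) (contact force between pot and stops above 1 N and distance of pot from where it was at the start of the episode above 0.2 m).
At the end, for the whole second after the job is handed in: The pot stands flat and still on the hotplate at the end marked with the red ring, its centre within 3 mm of the home place of that end (against both stop pegs), and is released ((horizontal distance between pot and home_left below 0.003 m or horizontal distance between pot and home_right below 0.003 m) and distance of pot from where it was at the start of the episode above 0.2 m and horizontal distance between pot and marker below 0.045 m and z of pot in the frame of hotplate between 0.032 and 0.038 m and angle between pot's own z axis and vertical below 0.03 rad and linear speed of pot below 0.01 m/s and angular speed of pot below 0.05 rad/s); the robot touches nothing.
It fails at once if the pot is lifted more than 6 mm off the hotplate or falls off it (z of pot in the frame of hotplate above 0.041 m or z of pot in the frame of hotplate below 0.029 m).
It fails at once if the pot is tipped by more than 0.12 rad (angle between pot's own z axis and vertical above 0.12 rad).
It fails at once if the bridge is bumped (more than 8 N, by the pot or the robot) (contact force between bridge and anything else above 8 N).
It fails at once if the pot is pressed on the stop pegs with more than 25 N (contact force between pot and stops above 25 N).
It fails at once if a thing around the hotplate is moved more than 25 mm (distance of any of flask, reagent, beaker, dish, spatula, weight from where it was at the start of the episode above 0.025 m).
It also fails if it takes over 64 s, if anything falls off the work surface, if the arm or the gripper's body presses on something with over 40 N, if the wrist force passes 120 N, or if a joint passes its speed limit or range.

ROBOT

A 6-joint arm with a two-finger parallel gripper is mounted at the origin on the work surface. World frame = base frame: x ahead of the robot, y to its left, z up, the work surface at z = 0. Lengths are in mm, angles in rad, forces in N, time in s.
With the tool pointing down it reaches from about 300 to 750 mm from the base axis. Payload 8.5 kg.
Tool frame: the origin (TCP) lies on the front face of the gripper's body, between the roots of the fingers; the fingertips stand 64 mm ahead of it and the grasp point (between the pads) lies grip_depth ahead of it (grip_depth is the distance from the TCP to the grasp point, in mm); z points along the fingers, y is the line along which they close (so a half turn about z gives the same grasp; the last joint's range is limited). The gripper opens to 88 mm and grips with 3 to 60 N. Pads are 18 mm wide; open, the fingers measure 123 mm over their backs; the gripper's body (75 mm by 187 mm) begins 45 mm behind the grasp point.
Start: joints at [-1.482, 0.381, 1.297, -0, 1.464, -0.215], TCP at [164.526, -524.797, 302.748] pointing down, gripper open.
Joint ranges: [-3.11, 3.11], [-0.89, 2.33], [0.22, 2.48], [-1.42, 4.56], [0.17, 2.85], [-2.88, 2.88]. Speed limits (rad/s): [2.39, 2.39, 3.14, 3.14, 3.14, 3.14].

INTERFACE

Orientations are given as a unit quaternion [w, x, y, z].
In Python, from plant import read_state, camera, close_job, grip_depth gives the robot as it stands.
- The arm moves only by the tool carry_out, never from a script. Its argument "plan" is a list that holds one entry, the list of rows, each a list of 7 numbers: the finger opening in mm, from 0 to 88.1, then the shift along the tool's x, y, z in units of 30 mm (1.0 is 30 mm), then the turn, a rotation vector about the tool's x, y, z in units of 5 degrees (1.0 is 5 degrees). In form: [[[fingers, x, y, z, wx, wy, wz], ...]]. A call has 1 to 12 rows; each row is the pose to reach, as a shift and turn from the pose commanded when the call began, along the tool's axes at that moment; what a row does not reach only later rows make up. A row lasts 1/10 s, in which the tool goes at most 50 mm and 8.59 degrees, less where a joint would pass 70% of its speed; a pose out of reach is approached as far as the arm can. A call with a gripper value outside its range is refused whole. The fingers move at their own pace and stop on an object; "newtons" is the grip in N (left out, the last holds). Time passes only in rows, so rows that repeat a pose let the fingers close. It gives the time, the measured TCP pose, the force, the opening and the grip force at its end, in the units of the state.
- read_state(): the state, without advancing time (a new reading comes with each control period).
- camera(name): name is "scene" or "top"; returns a dict with "img" (480x640x3 uint8, red, green, blue), "fx", "fy", "cx", "cy" (pixels), "position" and "rotation" of the camera in the world. Camera axes: x right, y down, z forward; pixel columns grow to the right and rows downward; lengths in mm; the calibration is good to about 2 mm. A picture is of the moment at which its call begins. There is no depth.
- close_job(): hands the job in; it is judged then, once.
The state is a dict: "time": time; "joint_positions": joint angles; "joint_vel": joint speeds; "joint_torque": joint torques, N m; "eef_pos": TCP position; "tool_rot": TCP orientation; "contact_force": force on the tool from outside, world axes, zero at the start; "ft_torque": the same for the moment, N m; "gripper_width": finger opening in mm; "finger_force": force on a finger pad.
Only numpy, scipy, OpenCV 4.12 (cv2) and the standard library are available. Lean on these libraries where they do the work, as an engineer would, in place of code of your own. Each camera call takes 0.05 s, during which the arm holds its last target. There are 200 camera calls.

## Working session

There is one attempt and no reset: what is moved stays moved. The work goes in short steps, Python scripts to look and compute and a tool call to move; the robot and the scene stay as the last step left them, time stands still between calls to the robot, and variables do not carry over. Pictures are saved under pics/ and viewed, at most 10 in all, crops included, and the job is handed in when it is done.

Besides the shell and the picture viewer there is one more tool, called after ">>>" in YAML: its name, and indented under it one key for each argument. carry_out: Moves the arm, as the interface text tells. Its arguments: {"type":"object","properties":{"plan":{"type":"array","items":{"type":"array","items":{"type":"array","items":{"type":"number"}}}},"newtons":{"type":"number"}},"required":["plan"]}

```bash
mkdir -p pics; python3 - <<'E'
from plant import *
import cv2,numpy as np
print(read_state(),grip_depth)
for n in("scene","top"):
    c=camera(n); cv2.imwrite(f"pics/{n}0.png",c["img"][:,:,::-1]); np.savez(f"{n}0.npz",**c)
    print({k:c[k] for k in c if k!="img"})
E
```

```text
{'time': 0.0, 'joint_positions': array([-1.48229670e+00,  3.81181416e-01,  1.29823091e+00, -9.64704491e-06,
        1.46359221e+00, -2.15279546e-01]), 'joint_vel': array([-0.00155129,  0.00018979, -0.00046014, -0.0005453 ,  0.00235078,
       -0.00102138]), 'joint_torque': array([-6.17838650e-04, -4.37929130e+01, -2.24560225e+01,  7.13139097e-02,
        3.53691133e-02, -1.25407801e-04]), 'eef_pos': array([ 164.51084447, -524.62810195,  302.15560075]), 'tool_rot': array([-7.04830152e-04,  9.88486611e-01,  1.51306711e-01,  3.99339778e-05]), 'contact_force': array([-0.05217206, -0.78710099, -1.30782065]), 'ft_torque': array([ 0.05367753,  0.00092477, -0.01207341]), 'finger_force': 0.0, 'gripper_width': 88.43470612631563} 45.3
{'fx': 514.5819532448138, 'fy': 514.5819532448138, 'cx': 312.30527396063303, 'cy': 243.35646634194725, 'position': array([ 962.11782598, -511.9822789 ,  832.75935574]), 'rotation': array([-0.33210061,  0.86830138,  0.34715352, -0.12347608])}
{'fx': 445.72700275415025, 'fy': 445.72700275415025, 'cx': 324.38377377459955, 'cy': 242.76106046461646, 'position': array([ 227.83046331,   18.78169467, 1202.03024704]), 'rotation': array([-0.07348663,  0.70776517, -0.6984115 ,  0.07674338])}
```

View pics/scene0.png

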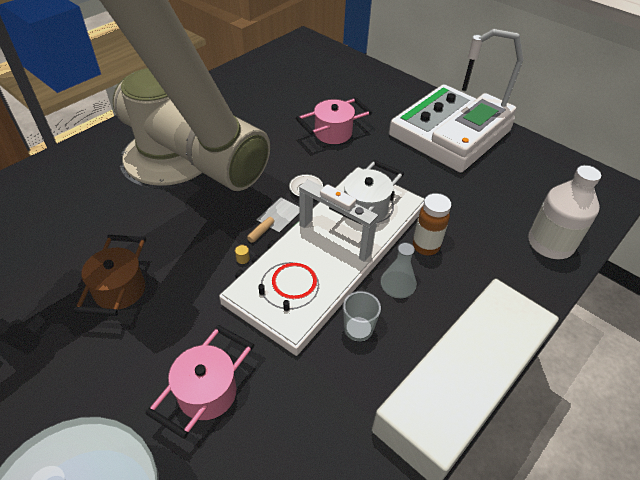

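View pics/top0.png

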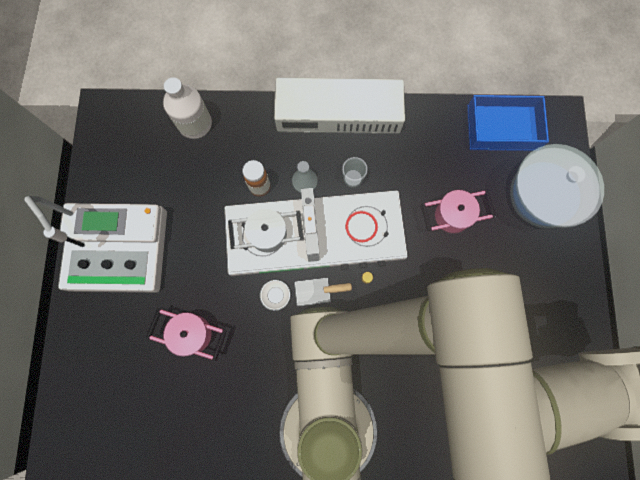

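The steel pot sits at the hotplate's +y end (top image 265,228) and the red ring at the -y end (362,226). Things that could be mistaken for the pot: pink pots at top (460,210) and (185,334), and a brown pot at scene (113,278). The white box at top (340,105) resembles the hotplate. I choose the steel pot on the plate under the bridge, and check it in a crop.

```bash
cat > h.py <<'E'
import numpy as np,cv2
from scipy.spatial.transform import Rotation as R
def cam(n):
    return dict(np.load(n+".npz"))
def rot(q): return R.from_quat(q,scalar_first=True).as_matrix()
def px2w(c,uv,z):
    uv=np.atleast_2d(uv).astype(float)
    d=np.c_[(uv[:,0]-c["cx"])/c["fx"],(uv[:,1]-c["cy"])/c["fy"],np.ones(len(uv))]@rot(c["rotation"]).T
    return c["position"]+d*((np.asarray(z)-c["position"][2])/d[:,2])[:,None]
def w2px(c,p):
    q=(np.atleast_2d(p)-c["position"])@rot(c["rotation"])
    return np.c_[q[:,0]/q[:,2]*c["fx"]+c["cx"],q[:,1]/q[:,2]*c["fy"]+c["cy"]]
E
python3 - <<'E'
import cv2
from h import *
a=cam("top0")["img"][:,:,::-1]; cv2.imwrite("pics/topc.png",cv2.resize(a[185:285,218:413],None,fx=4,fy=4,interpolation=cv2.INTER_CUBIC))
a=cam("scene0")["img"][:,:,::-1]; cv2.imwrite("pics/scenec.png",cv2.resize(a[150:355,210:440],None,fx=2.9,fy=2.9,interpolation=cv2.INTER_CUBIC))
E
```

```text
(no output)
```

View pics/topc.png

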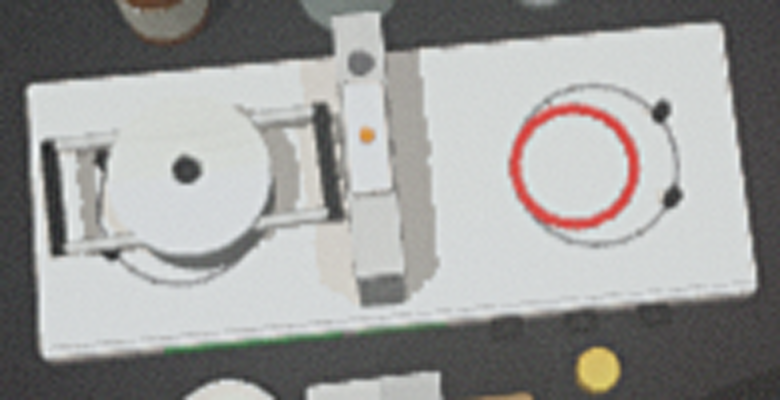

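View pics/scenec.png

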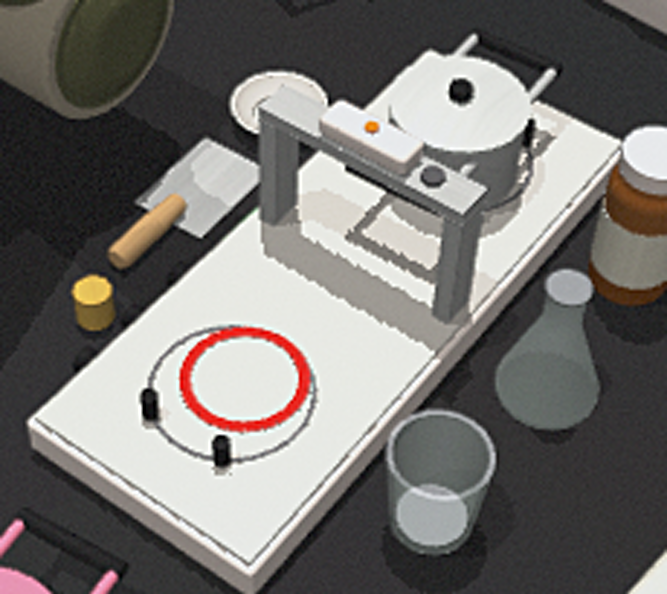

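```bash
cat > fit.py <<'E'
from h import *
from scipy.optimize import least_squares
T=cam("top0");S=cam("scene0")
t=lambda a:np.array(a)/4+[218,185]; s=lambda a:np.array(a)/2.9+[210,150]
def tf(p,L):
    c,n=np.cos(p[2]),np.sin(p[2]); L=np.array(L,float)
    return np.c_[p[0]+c*L[:,0]-n*L[:,1],p[1]+n*L[:,0]+c*L[:,1],L[:,2]]
def fit(g,p0):
    f=lambda p:np.concatenate([(w2px(c,tf(p,L))-uv).ravel() for c,L,uv in g])
    r=least_squares(f,p0,loss="soft_l1"); print(r.x.round(4)); print(r.fun.reshape(-1,2).round(1).tolist()); return r.x
H=fit([(T,[[95,240,35],[95,-240,35],[-95,-240,35],[-95,240,35],[30,-187,57],[-30,-187,57]],t([[28,86],[722,24],[757,291],[43,350],[660,104],[672,189]])),
 (S,[[-95,-240,35],[95,-240,35],[95,240,35],[-30,-187,57],[30,-187,57]],s([[30,425],[248,568],[622,145],[150,393],[222,440]]))],[550,0,0])
P=fit([(T,[[38,88,91],[-38,88,91],[38,-88,91],[-38,-88,91],[0,0,119]],t([[48,142],[58,252],[320,103],[335,218],[186,168]])),
 (S,[[-38,88,91],[38,88,91],[0,0,119]],s([[478,38],[556,70],[461,90]]))],[550,100,0])
c,n=np.cos(H[2]),np.sin(H[2]);d=P[:2]-H[:2]
print("pot in plate",c*d[0]+n*d[1],-n*d[0]+c*d[1],P[2]-H[2])
print(tf(H,[[0,-140,0],[0,0,0]]))
for u,z in (((370,280),30),((275,294),18),((330,288),10),((255,165),130),((304,168),110),((354,165),75)): print(px2w(T,u,[z]).round())
E
python3 fit.py
```

```text
[5.132519e+02 4.142570e+01 1.129000e-01]
[[-1.3, -1.2], [-0.3, -2.1], [0.6, -1.3], [-1.2, 1.7], [0.2, 0.1], [0.1, 0.6], [-3.2, -2.7], [0.6, 1.6], [2.5, -2.0], [-0.9, 0.3], [-0.7, 0.1]]
[5.012429e+02 1.660649e+02 1.458000e-01]
[[0.2, -1.1], [0.3, 0.1], [0.0, 0.1], [-0.2, -0.3], [-0.1, -0.4], [-2.1, -1.6], [1.0, 0.5], [-0.5, -1.1]]
pot in plate 2.109889949464204 125.19858882464824 0.03288748054377831
[[529.02489975 -97.6828906    0.        ]
 [513.25188435  41.42574316   0.        ]]
[[ 382. -107.   30.]]
[[343. 144.  18.]]
[[362.  -2.  10.]]
[[660. 195. 130.]]
[[662.  71. 110.]]
[[687. -62.  75.]]
```

```bash
cat > go.py <<'E'
from h import *
from plant import read_state
H=np.array([513.25,41.43,0.1129])
def target(bar,yaw,tilt,back):
    """bar: world grasp point; tilt>0 leans body to plate +y; back: retract along tool z"""
    Rt=R.from_euler("z",yaw)*R.from_euler("x",-np.radians(tilt))*R.from_matrix(np.diag([1,-1,-1.]))
    return np.array(bar)-(45.3+back)*Rt.as_matrix()[:,2],Rt
def row(p,Rt):
    s=read_state(); R0=R.from_quat(s["tool_rot"],scalar_first=True)
    d=R0.inv().apply(p-s["eef_pos"])/30; w=np.degrees((R0.inv()*Rt).as_rotvec())/5
    return np.r_[d,w].round(3)
def plate(x,y,z=0): c,n=np.cos(H[2]),np.sin(H[2]); return np.array([H[0]+c*x-n*y,H[1]+n*x+c*y,z])
def inplate(p): c,n=np.cos(H[2]),np.sin(H[2]);d=np.array(p[:2])-H[:2]; return np.array([c*d[0]+n*d[1],-n*d[0]+c*d[1]])
E
python3 - <<'E'
from go import *
T=cam("top0");t=lambda a:np.array(a)/4+[218,185]
b=px2w(T,t([[358,14],[382,275],[367,135]]),[147,147,163]);print(b.round(1),[inplate(x).round(1) for x in b])
pot=np.array([501.24,166.06]);yaw=.1458
bar=np.r_[pot+88*np.array([-np.sin(yaw),np.cos(yaw)]),91];print(bar)
for back in(120,0):
    p,Rt=target(bar,yaw,35,back);print(p.round(1),Rt.as_matrix()[:,2].round(2),row(p,Rt))
E
```

```text
[[593.3  59.1 147. ]
 [428.4  41.2 147. ]
 [511.2  51.5 163. ]] [array([81.6,  8.5]), array([-84.3,   9.3]), array([-0.9, 10.2])]
[488.45500905 253.12631959  91.        ]
[474.7 346.9 226.4] [ 0.08 -0.57 -0.82] [ 18.556 -24.626   2.563  -7.     -0.555   1.753]
[484.7 278.8 128.1] [ 0.08 -0.57 -0.82] [ 18.194 -22.356   5.837  -7.     -0.555   1.753]
```

>>> carry_out:
  plan:
    - [[22,18.55,-24.6,1.5,-7,-0.55,1.75],[22,18.55,-24.6,1.5,-7,-0.55,1.75],[22,18.55,-24.6,1.5,-7,-0.55,1.75],[22,18.55,-24.6,1.5,-7,-0.55,1.75],[22,18.55,-24.6,1.5,-7,-0.55,1.75],[22,18.55,-24.6,1.5,-7,-0.55,1.75],[22,18.55,-24.6,1.5,-7,-0.55,1.75],[22,18.55,-24.6,1.5,-7,-0.55,1.75],[22,18.55,-24.6,1.5,-7,-0.55,1.75],[22,18.55,-24.6,1.5,-7,-0.55,1.75],[22,18.55,-24.6,1.5,-7,-0.55,1.75],[22,18.55,-24.6,1.5,-7,-0.55,1.75]]

```text
time: 1.3
eef_pos: [359.6, 22.8, 274.4]
tool_rot: [0.301, 0.951, 0.07, 0.022]
contact_force: [1.9, -1.8, 0.4]
gripper_width: 22.2
finger_force: 0.0
```

```bash
cat > a.py <<'E'
import sys
from go import *
pot=np.array([501.24,166.06]);yaw=.1458
bar=np.r_[pot+88*np.array([-np.sin(yaw),np.cos(yaw)]),91]
s=read_state();print(s["time"],s["eef_pos"].round(1),s["contact_force"].round(1))
for back in map(float,sys.argv[1:]):
    print(back,row(*target(bar,yaw,35,back)))
E
python3 a.py 120 60 0
```

```text
1.3 [359.6  22.8 274.4] [ 1.9 -1.8  0.4]
120.0 [ 5.372e+00 -9.206e+00 -4.515e+00  2.200e-02 -1.200e-02  5.000e-03]
60.0 [ 5.370e+00 -9.210e+00 -2.515e+00  2.200e-02 -1.200e-02  5.000e-03]
0.0 [ 5.368e+00 -9.214e+00 -5.150e-01  2.200e-02 -1.200e-02  5.000e-03]
```

>>> carry_out:
  plan:
    - [[22,5,-8.5,-4.5,0,0,0],[22,5,-8.5,-4.5,0,0,0],[22,5,-8.5,-4.5,0,0,0],[22,5,-8.5,-4.5,0,0,0],[22,5,-8.5,-4.5,0,0,0],[22,5,-8.5,-4.5,0,0,0],[22,5,-8.5,-4.5,0,0,0],[22,5,-8.5,-4.5,0,0,0],[22,5,-8.5,-4.5,0,0,0],[22,5,-8.5,-4.5,0,0,0],[22,5,-8.5,-4.5,0,0,0]]

```text
time: 2.4
eef_pos: [466.1, 324.6, 238.8]
tool_rot: [0.3, 0.951, 0.069, 0.022]
contact_force: [-0.4, 0.2, 0.2]
gripper_width: 22.3
finger_force: 0.0
```

```bash
python3 a.py 120 50 0
```

```text
2.4 [466.1 324.6 238.8] [-0.4  0.2  0.2]
120.0 [ 0.39  -0.808 -0.061  0.014  0.    -0.01 ]
50.0 [ 0.39  -0.811  2.273  0.014  0.    -0.01 ]
0.0 [ 0.39  -0.813  3.939  0.014  0.    -0.01 ]
```

>>> carry_out:
  plan:
    - [[22,0.39,-0.81,0,0,0,0],[22,0.39,-0.81,0,0,0,0],[22,0.39,-0.81,1,0,0,0],[22,0.39,-0.81,2,0,0,0],[22,0.39,-0.81,2,0,0,0],[22,0.39,-0.81,2,0,0,0],[22,0.39,-0.81,2,0,0,0]]

```text
time: 3.1
eef_pos: [480.2, 313.4, 176.9]
tool_rot: [0.3, 0.951, 0.069, 0.023]
contact_force: [0.6, -0.2, -0.2]
gripper_width: 21.6
finger_force: 0.0
```

```bash
python3 a.py 0; python3 - <<'E'
from plant import *
import cv2
from h import *
a=camera("scene");np.savez("scene1.npz",**a);b=camera("top");np.savez("top1.npz",**b)
A=cv2.resize(a["img"][100:230,300:450,::-1],None,fx=3.5,fy=3.5,interpolation=2);B=cv2.resize(b["img"][180:285,205:320,::-1],None,fx=2.4,fy=2.4,interpolation=2)
c=np.zeros((A.shape[0],A.shape[1]+B.shape[1],3),np.uint8);c[:,:A.shape[1]]=A;c[:B.shape[0],A.shape[1]:]=B
print(c.shape);cv2.imwrite("pics/g1.png",c)
E
```

```text
3.1 [480.2 313.4 176.9] [ 0.6 -0.2 -0.2]
0.0 [-0.026  0.016  1.998  0.004 -0.03  -0.012]
(455, 801, 3)
```

View pics/g1.png

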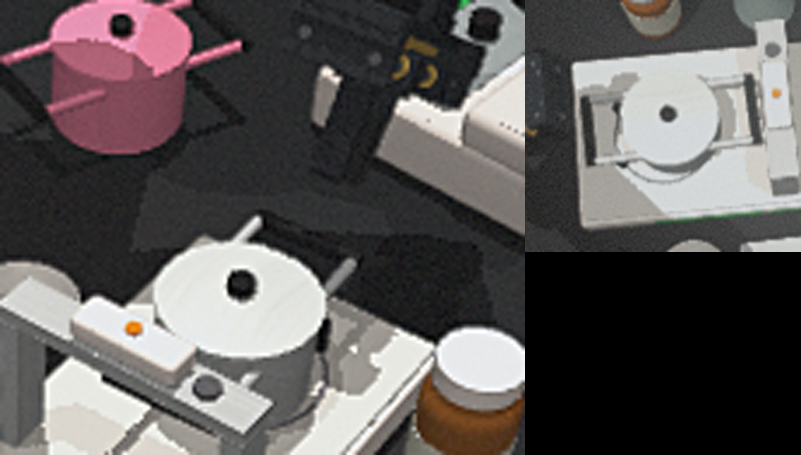

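```bash
python3 - <<'E'
from go import *
s=read_state();M=rot(s["tool_rot"]);print(s["eef_pos"])
p=np.array([s["eef_pos"],s["eef_pos"]+64*M[:,2],s["eef_pos"]+93*M[:,1],s["eef_pos"]-93*M[:,1],[488.5,253.1,91]])
import cv2
for n in("top1","scene1"):
    q=w2px(cam(n),p);print(n,q.round(0).tolist())
    print((q-([300,100] if n[0]=='s' else [205,180]))*(3.5 if n[0]=='s' else 2.4)+([0,0] if n[0]=='s' else [525,0]))
cv2.imwrite("pics/s1.png",cam("top1")["img"][130:330,100:340,::-1].repeat(3,0).repeat(3,1))
E
```

```text
[480.09855492 313.46187949 176.55430548]
top1 [[199.0, 228.0], [219.0, 232.0], [226.0, 218.0], [174.0, 238.0], [231.0, 234.0]]
[[509.67783133 116.16929834]
 [558.83999135 123.78474059]
 [575.47029     92.10726373]
 [449.79573132 138.06975915]
 [588.5764654  128.77798935]]
scene1 [[407.0, 123.0], [395.0, 151.0], [393.0, 118.0], [419.0, 126.0], [388.0, 168.0]]
[[373.04018682  79.11806321]
 [332.90171072 177.26199502]
 [324.52870028  64.66597066]
 [414.89371057  91.58667718]
 [306.44183647 238.02389123]]
```

View pics/s1.png

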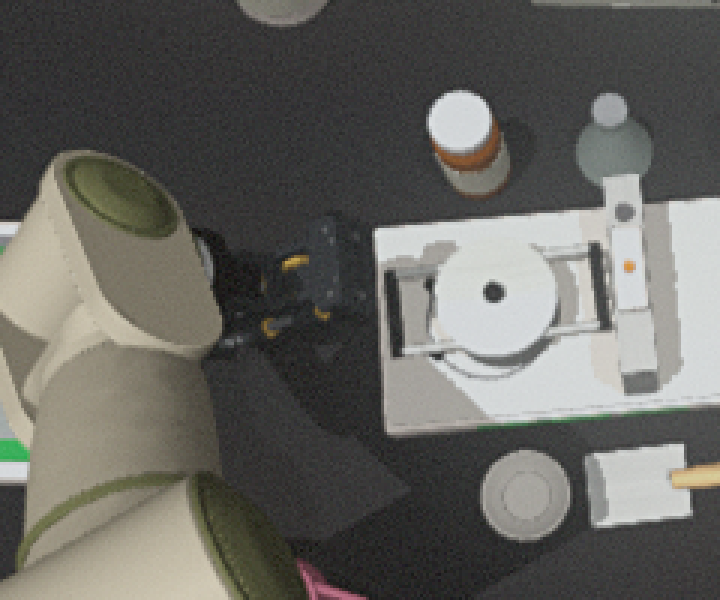

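The fingers (crop 355,300) are aligned with the +y bar (crop 395,312), which matches the projection, so I advance along the tool axis.

>>> carry_out:
  plan:
    - [[22,-0.03,0.02,0.7,0,0,0],[22,-0.03,0.02,1.2,0,0,0],[22,-0.03,0.02,1.6,0,0,0],[22,-0.03,0.02,2,0,0,0],[22,-0.03,0.02,2,0,0,0],[22,-0.03,0.02,2,0,0,0],[22,-0.03,0.02,2,0,0,0]]

```text
time: 3.9
eef_pos: [484.4, 278.5, 127.1]
tool_rot: [0.3, 0.951, 0.07, 0.023]
contact_force: [0.1, 0.3, -0.6]
gripper_width: 22.1
finger_force: 0.0
```

No contact. Close gently.

>>> carry_out:
  plan:
    - [[8,0,0,0,0,0,0],[8,0,0,0,0,0,0],[8,0,0,0,0,0,0],[8,0,0,0,0,0,0]]
  newtons: 5

```text
time: 4.3
eef_pos: [484.2, 278.6, 126.6]
tool_rot: [0.3, 0.951, 0.07, 0.022]
contact_force: [-0.8, 5.7, -0.9]
gripper_width: 10.8
finger_force: 4.7
```

```bash
python3 - <<'E'
from plant import *
import cv2
from h import *
b=camera("top");np.savez("top2.npz",**b);a=camera("scene");np.savez("scene2.npz",**a)
print(read_state()["contact_force"],read_state()["gripper_width"])
A=cv2.resize(a["img"][100:230,300:450,::-1],None,fx=3,fy=3,interpolation=2);B=cv2.resize(b["img"][180:285,205:320,::-1],None,fx=3,fy=3,interpolation=2)
c=np.zeros((A.shape[0],A.shape[1]+B.shape[1],3),np.uint8);c[:,:A.shape[1]]=A;c[:B.shape[0],A.shape[1]:]=B
cv2.imwrite("pics/g2.png",c)
E
```

```text
[-0.30240771  4.76036113  0.67455058] 10.575758323536624
```

View pics/g2.png

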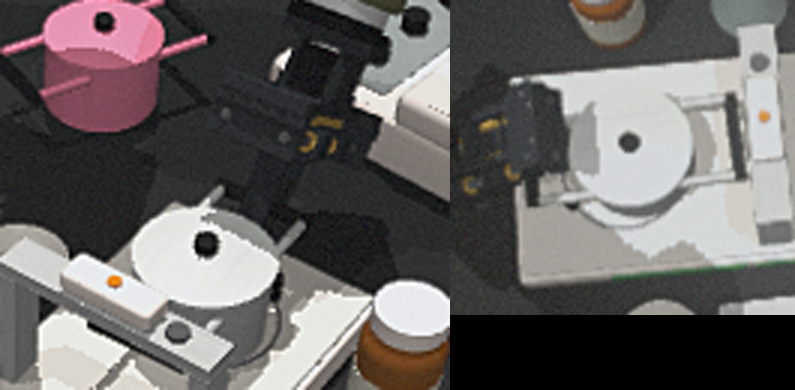

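```bash
cat > mv.py <<'E'
# usage: mv.py side tilt curyaw  y1 y2 ... (pot plate-y targets at x=0)  side=+1/-1
import sys
from go import *
side,tilt,yaw=map(float,sys.argv[1:4])
s=read_state();M=rot(s["tool_rot"]);g=s["eef_pos"]+45.3*M[:,2]
pot=g[:2]-side*88*np.array([-np.sin(yaw),np.cos(yaw)])
print(s["time"],"pot in plate",inplate(pot).round(1),"grasp z",g[2].round(1),"F",s["contact_force"].round(1),s["gripper_width"])
x0=inplate(pot)[0]; print("bar yaw tool",np.arctan2(M[1,0],M[0,0]))
for y in map(float,sys.argv[4:]):
    b=plate(0,y+side*88,g[2]); print(y,row(*target(b,H[2],tilt,0)))
E
python3 mv.py 1 35 .146 110 90 60 30 0 -15
```

```text
4.4 pot in plate [  1.6 124.8] grasp z 89.5 F [-0.3  4.8  0.7] 10.575758323536624
bar yaw tool 0.1465521845639622
110.0 [ 0.056  0.406  0.284  0.007 -0.227  0.312]
90.0 [ 0.034  0.952  0.667  0.007 -0.227  0.312]
60.0 [ 0.     1.77   1.24   0.007 -0.227  0.312]
30.0 [-0.034  2.588  1.814  0.007 -0.227  0.312]
0.0 [-0.067  3.407  2.388  0.007 -0.227  0.312]
-15.0 [-0.084  3.816  2.675  0.007 -0.227  0.312]
```

>>> carry_out:
  plan:
    - [[4,0.06,0,0,0,0,0],[4,0.06,0.1,0.07,0,-0.05,0.06],[4,0.06,0.25,0.17,0,-0.1,0.15],[4,0.06,0.4,0.28,0,-0.15,0.2],[4,0.05,0.6,0.42,0,-0.2,0.3],[4,0.04,0.8,0.56,0,-0.22,0.31],[4,0.03,0.95,0.67,0,-0.22,0.31],[4,0.03,0.95,0.67,0,-0.22,0.31]]
  newtons: 12

```text
time: 5.2
eef_pos: [490.1, 242.5, 126.4]
tool_rot: [0.301, 0.952, 0.053, 0.016]
contact_force: [0.1, -2.9, -4.0]
gripper_width: 10.5
finger_force: 12.2
```

```bash
python3 mv.py 1 35 .113 70 40 10 -15; python3 - <<'E'
from plant import *
from h import *
b=camera("top");np.savez("top3.npz",**b);a=camera("scene");np.savez("scene3.npz",**a)
import cv2
A=cv2.resize(a["img"][100:300,270:440,::-1],None,fx=2.5,fy=2.5,interpolation=2);B=cv2.resize(b["img"][180:285,205:320,::-1],None,fx=3,fy=3,interpolation=2)
c=np.zeros((A.shape[0],A.shape[1]+B.shape[1],3),np.uint8);c[:,:A.shape[1]]=A;c[:B.shape[0],A.shape[1]:]=B
cv2.imwrite("pics/g3.png",c)
E
```

```text
5.2 pot in plate [-0.5 88.3] grasp z 89.3 F [ 0.1 -2.9 -4. ] 10.450140735467384
bar yaw tool 0.1118790885363022
70.0 [ 0.014  0.503  0.352  0.029  0.018 -0.002]
40.0 [ 0.015  1.321  0.927  0.029  0.018 -0.002]
10.0 [ 1.600e-02  2.139e+00  1.503e+00  2.900e-02  1.800e-02 -2.000e-03]
-15.0 [ 1.700e-02  2.820e+00  1.983e+00  2.900e-02  1.800e-02 -2.000e-03]
```

View pics/g3.png

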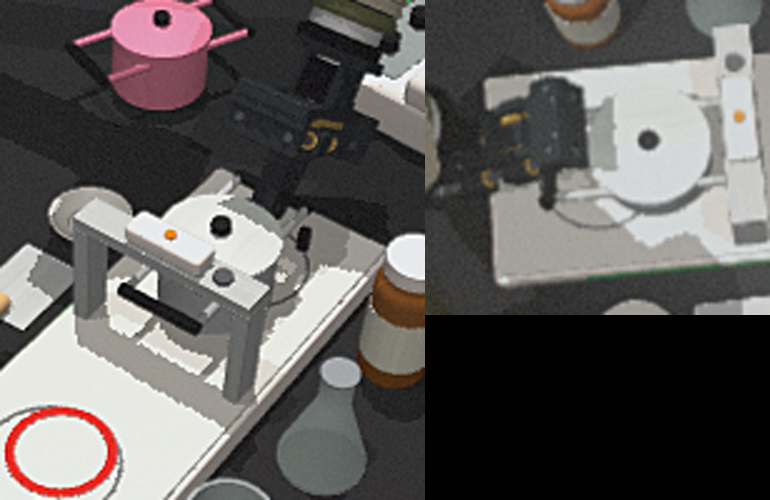

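>>> carry_out:
  plan:
    - [[4,0.01,0.08,0.13,0,0,0],[4,0.01,0.28,0.27,0,0,0],[4,0.01,0.53,0.44,0,0,0],[4,0.01,0.78,0.62,0,0,0],[4,0.01,1.03,0.79,0,0,0],[4,0.01,1.28,0.97,0,0,0],[4,0.01,1.28,0.97,0,0,0]]

```text
time: 6.0
eef_pos: [496.2, 195.3, 125.1]
tool_rot: [0.301, 0.952, 0.054, 0.017]
contact_force: [1.6, -2.5, 1.2]
gripper_width: 9.8
finger_force: 12.0
```

```bash
python3 mv.py 1 35 .113 10 0 -15
```

```text
6.0 pot in plate [ 0.4 40.8] grasp z 88.1 F [ 1.6 -2.5  1.2] 9.825958592679854
bar yaw tool 0.11268307709265545
10.0 [-0.012  0.843  0.591  0.022 -0.006 -0.007]
0.0 [-0.012  1.116  0.782  0.022 -0.006 -0.007]
-15.0 [-0.012  1.525  1.07   0.022 -0.006 -0.007]
```

>>> carry_out:
  plan:
    - [[4,-0.01,0.15,0.1,0,0,0],[4,-0.01,0.4,0.28,0,0,0],[4,-0.01,0.65,0.46,0,0,0],[4,-0.01,0.9,0.63,0,0,0],[4,-0.01,1.15,0.81,0,0,0],[4,-0.01,1.4,0.98,0,0,0],[4,-0.01,1.52,1.07,0,0,0],[4,-0.01,1.52,1.07,0,0,0]]

```text
time: 6.8
eef_pos: [502.2, 140.5, 125.1]
tool_rot: [0.301, 0.952, 0.054, 0.018]
contact_force: [2.0, 0.4, 3.0]
gripper_width: 9.9
finger_force: 11.6
```

```bash
python3 mv.py 1 35 .113 -15; python3 - <<'E'
from plant import *
from h import *
b=camera("top");np.savez("top4.npz",**b);a=camera("scene");np.savez("scene4.npz",**a)
import cv2
A=cv2.resize(a["img"][100:300,250:420,::-1],None,fx=2.5,fy=2.5,interpolation=2);B=cv2.resize(b["img"][185:275,230:350,::-1],None,fx=3,fy=3,interpolation=2)
c=np.zeros((A.shape[0],A.shape[1]+B.shape[1],3),np.uint8);c[:,:A.shape[1]]=A;c[:B.shape[0],A.shape[1]:]=B
cv2.imwrite("pics/g4.png",c)
E
```

```text
6.8 pot in plate [  0.2 -14.4] grasp z 88.0 F [2.  0.4 3. ] 9.871560698895347
bar yaw tool 0.1132302246585968
-15.0 [-0.006  0.02   0.012  0.016 -0.014 -0.005]
```

View pics/g4.png

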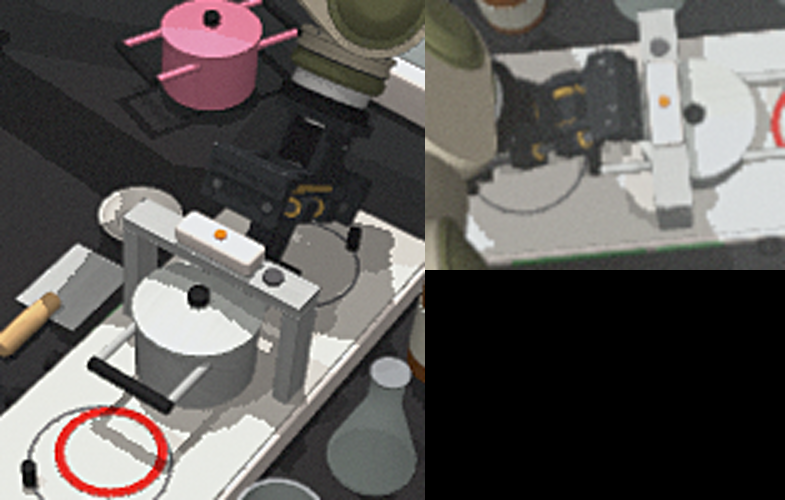

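Pot is flat under the bridge, its leading handle free beyond (crop 130,385). I release and back out along the tool axis.

>>> carry_out:
  plan:
    - [[22,0,0,0,0,0,0],[22,0,0,0,0,0,0],[22,0,0,0,0,0,0],[22,0,0,-0.5,0,0,0],[22,0,0,-1.2,0,0,0],[22,0,0,-2.2,0,0,0],[22,0,0,-3.5,0,0,0],[22,0,1.5,-5.5,0,0,0],[22,0,2.5,-7,0,0,0],[22,0,2.5,-7,0,0,0],[22,0,2.5,-7,0,0,0]]

```text
time: 8.0
eef_pos: [495.4, 199.6, 343.6]
tool_rot: [0.3, 0.952, 0.053, 0.021]
contact_force: [-0.3, -0.9, -1.2]
gripper_width: 22.0
finger_force: 0.0
```

```bash
cat > b.py <<'E'
import sys
from go import *
tilt=float(sys.argv[1]);py=float(sys.argv[2])
s=read_state();print(s["time"],s["eef_pos"].round(1),s["contact_force"].round(1))
for back in map(float,sys.argv[3:]):
    b=plate(0.2,py-88,90.5);p,Rt=target(b,H[2],tilt,back);print(back,p.round(1),row(p,Rt))
E
python3 b.py -20 -14.4 200 120 50
```

```text
8.0 [495.4 199.6 343.6] [-0.3 -0.9 -1.2]
200.0 [ 534.4 -143.7  321. ] [-6.0000e-03  9.0040e+00  7.2180e+00  1.0997e+01 -9.0000e-02 -9.0000e-03]
120.0 [ 531.4 -116.5  245.8] [-2.5000e-02  6.8200e+00  8.7490e+00  1.0997e+01 -9.0000e-02 -9.0000e-03]
50.0 [528.7 -92.7 180.1] [-4.1000e-02  4.9090e+00  1.0087e+01  1.0997e+01 -9.0000e-02 -9.0000e-03]
```

>>> carry_out:
  plan:
    - [[22,0,9,7.2,11,-0.09,0],[22,0,9,7.2,11,-0.09,0],[22,0,9,7.2,11,-0.09,0],[22,0,9,7.2,11,-0.09,0],[22,0,9,7.2,11,-0.09,0],[22,0,9,7.2,11,-0.09,0],[22,0,9,7.2,11,-0.09,0],[22,0,9,7.2,11,-0.09,0],[22,0,9,7.2,11,-0.09,0],[22,0,9,7.2,11,-0.09,0],[22,0,9,7.2,11,-0.09,0],[22,0,9,7.2,11,-0.09,0]]

```text
time: 9.2
eef_pos: [534.1, -142.1, 318.3]
tool_rot: [-0.172, 0.983, 0.056, -0.013]
contact_force: [-0.0, 0.8, -0.5]
gripper_width: 22.0
finger_force: 0.0
```

```bash
python3 b.py -20 -14.4 200 50 0; python3 - <<'E'
from plant import *
from go import *
b=camera("top");np.savez("top5.npz",**b);a=camera("scene");np.savez("scene5.npz",**a)
import cv2
from scipy.ndimage import label
A=cv2.resize(a["img"][160:360,210:410,::-1],None,fx=2.4,fy=2.4,interpolation=2);B=cv2.resize(b["img"][180:290,280:380,::-1],None,fx=3,fy=3,interpolation=2)
c=np.zeros((A.shape[0],A.shape[1]+B.shape[1],3),np.uint8);c[:,:A.shape[1]]=A;c[:B.shape[0],A.shape[1]:]=B
cv2.imwrite("pics/g5.png",c)
for dx in(38,-38):
    p=[plate(.2+dx,-102.4,91)];print((w2px(b,p)-[280,180])*3+[480,0],(w2px(a,p)-[210,160])*2.4)
E
```

```text
9.2 [ 534.1 -142.1  318.3] [-0.   0.8 -0.5]
200.0 [ 534.4 -143.7  321. ] [ 0.004  0.02  -0.104  0.019  0.081 -0.015]
50.0 [528.7 -92.7 180.1] [ 0.04   0.012  4.896  0.019  0.081 -0.015]
0.0 [526.7 -75.7 133.1] [ 0.051  0.009  6.563  0.019  0.081 -0.015]
[[696.80827392  82.37449663]] [[257.62113699 248.9331809 ]]
[[706.88859747 167.5270506 ]] [[181.052771   204.00785745]]
```

View pics/g5.png

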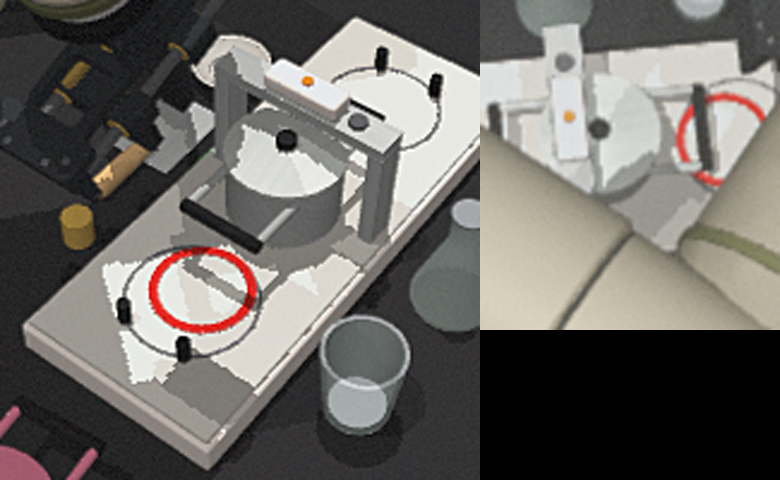

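Bar seen at top crop (698,87)–(706,172), as predicted. Descending.

>>> carry_out:
  plan:
    - [[22,0.04,0.01,1.2,0,0.08,0],[22,0.04,0.01,2.4,0,0.08,0],[22,0.04,0.01,3.6,0,0.08,0],[22,0.04,0.01,4.5,0,0.08,0],[22,0.04,0.01,4.5,0,0.08,0],[22,0.04,0.01,4.5,0,0.08,0],[22,0.04,0.01,4.5,0,0.08,0]]

```text
time: 10.0
eef_pos: [529.9, -98.6, 192.5]
tool_rot: [-0.172, 0.984, 0.054, -0.009]
contact_force: [0.3, -0.1, 0.4]
gripper_width: 22.0
finger_force: 0.0
```

```bash
python3 b.py -20 -14.4 0
```

```text
10.0 [529.9 -98.6 192.5] [ 0.3 -0.1  0.4]
0.0 [526.7 -75.7 133.1] [-0.025 -0.054  2.126  0.035 -0.032 -0.03 ]
```

>>> carry_out:
  plan:
    - [[22,-0.02,-0.05,0.6,0,0,0],[22,-0.02,-0.05,1.1,0,0,0],[22,-0.02,-0.05,1.6,0,0,0],[22,-0.02,-0.05,2.1,0,0,0],[22,-0.02,-0.05,2.1,0,0,0],[22,-0.02,-0.05,2.1,0,0,0]]

```text
time: 10.6
eef_pos: [526.6, -75.9, 133.3]
tool_rot: [-0.172, 0.984, 0.054, -0.009]
contact_force: [-0.1, 0.1, -0.1]
gripper_width: 22.2
finger_force: 0.0
```

>>> carry_out:
  plan:
    - [[6,0,0,0,0,0,0],[6,0,0,0,0,0,0],[6,0,0,0,0,0,0],[6,0,0,0,0,0,0]]
  newtons: 5

```text
time: 11.0
eef_pos: [526.4, -75.5, 132.9]
tool_rot: [-0.172, 0.983, 0.054, -0.009]
contact_force: [-1.2, 1.7, 4.8]
gripper_width: 11.4
finger_force: 4.7
```

```bash
python3 mv.py -1 -20 .113 -25 -60 -100 -130 -138
```

```text
11.0 pot in plate [ -0.  -14.3] grasp z 90.3 F [-1.2  1.7  4.8] 11.395298349108648
bar yaw tool 0.10956522456743012
-25.0 [ 0.005  0.34  -0.122  0.021 -0.018 -0.034]
-60.0 [ 0.009  1.437 -0.519  0.021 -0.018 -0.034]
-100.0 [ 0.013  2.69  -0.973  0.021 -0.018 -0.034]
-130.0 [ 0.017  3.631 -1.313  0.021 -0.018 -0.034]
-138.0 [ 0.017  3.882 -1.403  0.021 -0.018 -0.034]
```

>>> carry_out:
  plan:
    - [[4,0,0.1,-0.04,0,0,0],[4,0,0.3,-0.11,0,0,0],[4,0,0.6,-0.22,0,0,0],[4,0,0.9,-0.325,0,0,0],[4,0,1.2,-0.435,0,0,0],[4,0,1.5,-0.54,0,0,0],[4,0.01,1.8,-0.65,0,0,0],[4,0.01,2.1,-0.76,0,0,0],[4,0.01,2.4,-0.87,0,0,0],[4,0.01,2.69,-0.97,0,0,0],[4,0.01,2.69,-0.97,0,0,0]]
  newtons: 10

```text
time: 12.1
eef_pos: [535.7, -161.3, 132.0]
tool_rot: [-0.173, 0.983, 0.053, -0.01]
contact_force: [-0.7, 0.1, 6.1]
gripper_width: 11.1
finger_force: 9.6
```

```bash
python3 mv.py -1 -20 .113 -120 -130 -140; python3 - <<'E'
from plant import *
from go import *
b=camera("top");np.savez("top6.npz",**b);a=camera("scene");np.savez("scene6.npz",**a)
import cv2
A=cv2.resize(a["img"][160:360,210:410,::-1],None,fx=2.4,fy=2.4,interpolation=2);B=cv2.resize(b["img"][180:290,300:400,::-1],None,fx=3,fy=3,interpolation=2)
c=np.zeros((A.shape[0],A.shape[1]+B.shape[1],3),np.uint8);c[:,:A.shape[1]]=A;c[:B.shape[0],A.shape[1]:]=B
cv2.imwrite("pics/g6.png",c)
E
```

```text
12.1 pot in plate [  -0.5 -100.5] grasp z 89.4 F [-0.7  0.1  6.1] 11.080613459587667
bar yaw tool 0.10888092903010337
-120.0 [ 0.019  0.612 -0.222  0.011 -0.003 -0.048]
-130.0 [ 0.021  0.925 -0.335  0.011 -0.003 -0.048]
-140.0 [ 0.022  1.238 -0.449  0.011 -0.003 -0.048]
```

View pics/g6.png

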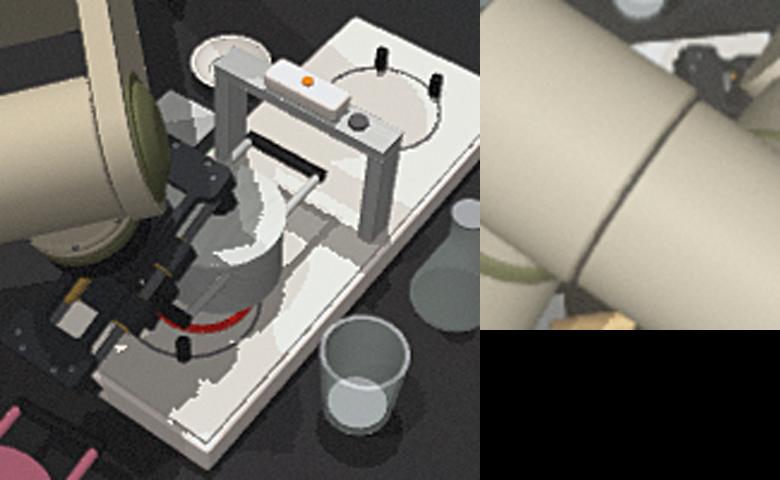

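I've now viewed more than the 10 pictures allowed (11), so I'll finish without viewing any more, by force and by numbers from the images. Next I approach to -130.

>>> carry_out:
  plan:
    - [[4,0.01,0.2,-0.07,0,0,0],[4,0.02,0.45,-0.16,0,0,0],[4,0.02,0.7,-0.25,0,0,0],[4,0.02,0.92,-0.335,0,0,0],[4,0.02,0.92,-0.335,0,0,0],[4,0.02,0.92,-0.335,0,0,0]]
  newtons: 6

```text
time: 12.8
eef_pos: [539.6, -189.5, 132.3]
tool_rot: [-0.173, 0.983, 0.054, -0.01]
contact_force: [0.1, 2.8, 4.0]
gripper_width: 11.3
finger_force: 5.8
```

```bash
python3 mv.py -1 -20 .113 -136 -140
```

```text
12.8 pot in plate [ 1.00e-01 -1.29e+02] grasp z 89.7 F [0.1 2.8 4. ] 11.337012538912365
bar yaw tool 0.10975778067837405
-136.0 [-0.003  0.221 -0.079  0.017 -0.004 -0.037]
-140.0 [-0.003  0.347 -0.125  0.017 -0.004 -0.037]
```

>>> carry_out:
  plan:
    - [[4,0,0.03,-0.01,0,0,0],[4,0,0.06,-0.02,0,0,0],[4,0,0.09,-0.03,0,0,0],[4,0,0.12,-0.045,0,0,0],[4,0,0.15,-0.055,0,0,0],[4,0,0.18,-0.065,0,0,0],[4,0,0.18,-0.065,0,0,0]]

```text
time: 13.5
eef_pos: [540.0, -194.7, 131.9]
tool_rot: [-0.173, 0.983, 0.054, -0.01]
contact_force: [-0.7, 5.2, 1.1]
gripper_width: 11.3
finger_force: 6.0
```

>>> carry_out:
  plan:
    - [[4,0,0.03,-0.01,0,0,0],[4,0,0.06,-0.02,0,0,0],[4,0,0.06,-0.02,0,0,0],[4,0,0.06,-0.02,0,0,0]]

```text
time: 13.9
eef_pos: [540.2, -196.6, 131.8]
tool_rot: [-0.173, 0.983, 0.054, -0.01]
contact_force: [-0.1, 4.8, 1.5]
gripper_width: 11.2
finger_force: 6.0
```

>>> carry_out:
  plan:
    - [[4,0,0.03,-0.01,0,0,0],[4,0,0.06,-0.02,0,0,0],[4,0,0.06,-0.02,0,0,0],[4,0,0.06,-0.02,0,0,0]]

```text
time: 14.3
eef_pos: [540.4, -198.5, 131.8]
tool_rot: [-0.173, 0.983, 0.054, -0.01]
contact_force: [-0.6, 3.9, 0.8]
gripper_width: 11.4
finger_force: 6.0
```

```bash
python3 mv.py -1 -20 .113 -140
```

```text
14.3 pot in plate [  -0.  -137.9] grasp z 89.2 F [-0.6  3.9  0.8] 11.400771263409798
bar yaw tool 0.11017747335717455
-140.0 [ 0.     0.064 -0.023  0.001  0.006 -0.036]
```

>>> carry_out:
  plan:
    - [[4,0,0.03,-0.01,0,0,0],[4,0,0.03,-0.01,0,0,0],[4,0,0.03,-0.01,0,0,0]]

```text
time: 14.6
eef_pos: [540.5, -199.4, 131.8]
tool_rot: [-0.173, 0.983, 0.054, -0.01]
contact_force: [-0.2, 5.3, 0.7]
gripper_width: 11.4
finger_force: 6.0
```

>>> carry_out:
  plan:
    - [[4,0,0.03,-0.01,0,0,0],[4,0,0.03,-0.01,0,0,0],[4,0,0.03,-0.01,0,0,0]]

```text
time: 14.9
eef_pos: [540.6, -200.3, 131.7]
tool_rot: [-0.173, 0.983, 0.054, -0.01]
contact_force: [-0.9, 5.8, 2.0]
gripper_width: 11.1
finger_force: 6.0
```

>>> carry_out:
  plan:
    - [[4,0,0.03,-0.01,0,0,0],[4,0,0.03,-0.01,0,0,0],[4,0,0.03,-0.01,0,0,0]]

```text
time: 15.2
eef_pos: [540.8, -201.3, 131.7]
tool_rot: [-0.173, 0.983, 0.054, -0.01]
contact_force: [-0.5, 5.5, 1.3]
gripper_width: 11.2
finger_force: 6.0
```

Now at about -140.8 with drag only (about 5 N) and no contact yet. I continue in 1 mm steps.

>>> carry_out:
  plan:
    - [[4,0,0.03,-0.01,0,0,0],[4,0,0.03,-0.01,0,0,0],[4,0,0.03,-0.01,0,0,0]]

```text
time: 15.5
eef_pos: [540.9, -202.2, 131.7]
tool_rot: [-0.173, 0.983, 0.054, -0.01]
contact_force: [-1.2, 4.8, 1.4]
gripper_width: 11.6
finger_force: 6.0
```

>>> carry_out:
  plan:
    - [[4,0,0.03,-0.01,0,0,0],[4,0,0.03,-0.01,0,0,0],[4,0,0.03,-0.01,0,0,0]]

```text
time: 15.8
eef_pos: [540.9, -202.9, 131.5]
tool_rot: [-0.174, 0.983, 0.054, -0.011]
contact_force: [-0.9, 5.9, 1.9]
gripper_width: 12.0
finger_force: 6.0
```

>>> carry_out:
  plan:
    - [[4,0,0.03,-0.01,0,0,0],[4,0,0.03,-0.01,0,0,0],[4,0,0.03,-0.01,0,0,0]]

```text
time: 16.1
eef_pos: [540.8, -203.4, 131.3]
tool_rot: [-0.174, 0.983, 0.054, -0.011]
contact_force: [-0.4, 7.4, 0.7]
gripper_width: 11.1
finger_force: 6.1
```

```bash
python3 mv.py -1 -20 .113 -140; python3 -c "
from plant import *;s=read_state();print(s['ft_torque'],s['finger_force'])"
```

```text
16.1 pot in plate [  -0.3 -142.8] grasp z 88.7 F [-0.4  7.4  0.7] 11.139817549155365
bar yaw tool 0.11054756741665071
-140.0 [ 0.006 -0.091  0.032 -0.02   0.019 -0.035]
[ 0.97172945  0.08023473 -0.03415474] 6.130190854892135
```

The tool now lags the command and the force is rising, so the pot is touching. A little more.

>>> carry_out:
  plan:
    - [[4,0,0.03,-0.01,0,0,0],[4,0,0.03,-0.01,0,0,0],[4,0,0.03,-0.01,0,0,0]]

```text
time: 16.4
eef_pos: [540.8, -203.9, 131.0]
tool_rot: [-0.175, 0.983, 0.054, -0.011]
contact_force: [-0.6, 10.5, -0.8]
gripper_width: 11.1
finger_force: 6.2
```

>>> carry_out:
  plan:
    - [[4,0,0.03,-0.01,0,0,0],[4,0,0.03,-0.01,0,0,0],[4,0,0.03,-0.01,0,0,0]]

```text
time: 16.7
eef_pos: [540.8, -204.3, 130.8]
tool_rot: [-0.175, 0.983, 0.054, -0.012]
contact_force: [-0.1, 13.3, -1.6]
gripper_width: 11.3
finger_force: 6.2
```

Contact is firm at about 8 N above drag with almost no sideways force, so both pegs are touched. I ease off slightly and let go.

>>> carry_out:
  plan:
    - [[4,0,-0.03,0.01,0,0,0],[4,0,-0.06,0.02,0,0,0],[14,0,-0.06,0.02,0,0,0],[24,0,-0.06,0.02,0,0,0],[24,0,-0.06,0.02,0,0,0],[24,0,-0.06,0.02,0,0,0]]

```text
time: 17.3
eef_pos: [541.2, -205.0, 131.8]
tool_rot: [-0.173, 0.983, 0.054, -0.01]
contact_force: [-1.1, 1.8, 2.2]
gripper_width: 24.1
finger_force: 1.2
```

```bash
python3 mv.py -1 -20 .113 -140
```

```text
17.3 pot in plate [   0.  -144.5] grasp z 89.2 F [-1.1  1.8  2.2] 24.103197407856303
bar yaw tool 0.1096516371811749
-140.0 [-0.001 -0.14   0.052  0.019 -0.002 -0.039]
```

>>> carry_out:
  plan:
    - [[24,0,-0.03,0.01,0,0,0],[24,0,-0.03,0.01,0,0,0],[24,0,-0.03,0.01,0,0,0]]

```text
time: 17.6
eef_pos: [541.2, -204.2, 131.9]
tool_rot: [-0.172, 0.984, 0.054, -0.01]
contact_force: [-0.3, 0.7, 0.0]
gripper_width: 24.2
finger_force: 0.0
```

>>> carry_out:
  plan:
    - [[24,0,0,-0.4,0,0,0],[24,0,0,-0.9,0,0,0],[24,0,0,-1.5,0,0,0],[24,0,0,-2.3,0,0,0],[24,0,0,-3.3,0,0,0],[24,0,0,-4.5,0,0,0],[24,0,0,-6,0,0,0],[24,0,0,-7,0,0,0],[24,0,0,-7,0,0,0],[24,0,0,-7,0,0,0]]

```text
time: 18.6
eef_pos: [548.9, -275.2, 329.6]
tool_rot: [-0.172, 0.984, 0.054, -0.01]
contact_force: [-0.0, 0.5, -0.5]
gripper_width: 24.0
finger_force: 0.0
```

```bash
python3 - <<'E'
from plant import *
from go import *
import cv2
s=read_state();print(s["time"],s["eef_pos"],s["contact_force"])
b=camera("top");np.savez("top7.npz",**b);a=camera("scene");np.savez("scene7.npz",**a)
# knob: dark blob near the predicted position
for n,c in(("t",b),("s",a)):
    u=w2px(c,[plate(0,-140,118)])[0].round().astype(int)
    g=cv2.cvtColor(c["img"],cv2.COLOR_RGB2GRAY)[u[1]-12:u[1]+13,u[0]-12:u[0]+13]
    k,l,st,ce=cv2.connectedComponentsWithStats((g<75).astype(np.uint8))
    for i in range(1,k): 
        if st[i,4]>8:
            uv=ce[i]+u-12; print(n,st[i].tolist(),uv.round(1),inplate(px2w(c,uv,[116])[0]).round(1))
    print(g[::2,::2])
E
```

```text
18.6 [ 548.92257657 -275.19696352  329.61006393] [-0.04678586  0.46100613 -0.53090179]
[[170 164 155 148 138 127 197 213 204 202 203 203 206]
 [171 169 163 158 152 141 129 171 206 202 201 201 201]
 [175 172 166 162 156 154 139 132 151 204 204 201 202]
 [179 178 174 169 162 162 155 144 132 140 205 205 203]
 [184 181 176 175 170 165 158 156 147 133 142 204 202]
 [186 182 180 177 173 170 167 160 156 146 135 134 193]
 [189 187 186 180 176 172 170 167 160 156 152 138 129]
 [188 188 187 183 183 179 171 172 168 164 157 150 143]
 [193 191 187 186 182 183 180 176 169 166 166 159 155]
 [194 189 190 186 189 183 183 178 176 174 170 165 161]
 [195 193 193 191 191 187 186 183 178 175 174 168 165]
 [198 193 193 192 192 188 189 186 185 182 174 173 169]
 [198 195 195 193 192 191 188 187 186 184 181 178 172]]
s [8, 8, 10, 10, 82] [288.5 257.4] [  -0.4 -139.1]
[[112 112 115 112 115 113 117 115 116 110 225 233 230]
 [115 111 114 114 112 116 115 116 119 115 130 234 227]
 [115 117 115 113 116 117 118 116 112 116 131 235 227]
 [117 114 116 114 117 120 118 119 115 115 143 227 224]
 [116 113 116 115 122  58   2  36 122 114 142 229 224]
 [115 118 116 124  85  19  13  29  24 119 162 227 227]
 [120 119 123 122  36  28  30  24  22 117 247 229 226]
 [120 121 120 125  57  19  28  20   2 146 236 228 229]
 [125 121 121 120 125  23  16  24  57 225 233 230 230]
 [121 125 121 120 123 128 106 129 236 211 232 233 228]
 [125 125 125 122 119 118 122 113 227 221 233 232 225]
 [124 126 122 120 121 123 121 110 228 223 233 229 232]
 [121 118 118 120 133 135 158 148 222 218 210 217 233]]
```

>>> carry_out:
  plan:
    - [[24,-4,6,-2,0,0,0],[24,-6,9,-2,0,0,0],[24,-6,9,-2,0,0,0],[24,-6,9,-2,0,0,0],[24,-6,9,-2,0,0,0],[24,-6,9,-2,0,0,0],[24,-6,9,-2,0,0,0],[24,-6,9,-2,0,0,0],[24,-6,9,-2,0,0,0],[24,-6,9,-2,0,0,0]]

```text
time: 19.7
eef_pos: [401.2, -566.2, 293.9]
tool_rot: [-0.173, 0.983, 0.055, -0.01]
contact_force: [0.3, -0.7, -0.5]
gripper_width: 24.3
finger_force: 0.0
```

```bash
cat > chk.py <<'E'
from plant import *
from go import *
import cv2
s=read_state();print(s["time"],s["eef_pos"],s["contact_force"])
b=camera("top");np.savez("top8.npz",**b);a=camera("scene");np.savez("scene8.npz",**a)
def blob(c,p,z,r=7,th=85):
    u=w2px(c,[p])[0].round().astype(int)
    g=cv2.resize(cv2.cvtColor(c["img"],cv2.COLOR_RGB2GRAY)[u[1]-r:u[1]+r+1,u[0]-r:u[0]+r+1],None,fx=4,fy=4,interpolation=2)
    k,l,st,ce=cv2.connectedComponentsWithStats((g<th).astype(np.uint8))
    for i in range(1,k):
        if st[i,4]>60:
            uv=(ce[i]+.5)/4-.5+u-r; print("  ",st[i].tolist(),uv.round(1),inplate(px2w(c,uv,[z])[0]).round(1))
for n,c0,c in(("top",cam("top0"),b),("scene",cam("scene0"),a)):
    print(n,"knob now");blob(c,plate(0,-140,116),116,9)
    print("knob start");blob(c0,[501.2,166,116],116,9)
    for q in((30,-187),(-30,-187)): print("peg",q,"start, now");blob(c0,plate(*q,50),46);blob(c,plate(*q,50),46)
    for q in((30,187),(-30,187)): print("peg",q,"now");blob(c,plate(*q,50),46)
E
python3 chk.py
```

```text
19.7 [ 401.1597373  -566.16987086  293.87482499] [ 0.33639456 -0.69645008 -0.53874002]
top knob now
   [27, 28, 23, 21, 375] [369.2 218.1] [  -1.  -139.2]
knob start
   [22, 27, 25, 23, 400] [264.1 227.1] [  1.6 126.3]
peg (30, -187) start, now
   [22, 24, 14, 18, 181] [382.7 212.7] [  28.8 -187. ]
peg (-30, -187) start, now
   [21, 24, 15, 19, 185] [385.5 234. ] [ -30.5 -187. ]
   [19, 33, 16, 10, 105] [385.2 234.9] [ -33.  -185.7]
peg (30, 187) now
   [20, 23, 18, 17, 213] [243.9 225.2] [ 30.7 187. ]
peg (-30, 187) now
   [22, 21, 17, 18, 204] [245.1 247.1] [-29.1 187.6]
scene knob now
   [21, 16, 38, 40, 1170] [288.5 257.6] [-1.000e-01 -1.396e+02]
knob start
   [24, 21, 32, 34, 855] [368.4 181. ] [  2.3 125.3]
peg (30, -187) start, now
   [17, 12, 28, 45, 934] [285.9 305.3] [  30. -187.]
   [0, 11, 59, 46, 1238] [286.  305.1] [  29.8 -186.6]
peg (-30, -187) start, now
   [19, 11, 24, 47, 897] [261.2 289.3] [ -30.  -186.9]
   [0, 0, 47, 60, 1469] [260.5 289.9] [ -30.  -188.8]
peg (30, 187) now
   [18, 15, 23, 43, 717] [390.9 195.5] [ 31.  186.1]
peg (-30, 187) now
   [21, 15, 21, 41, 682] [368.4 184.3] [-28.8 186.5]
```

Both cameras place the pot at (-0.5, -139.4) mm in the plate frame; home is (0, -140), so it is within 1 mm. Handing in.

```bash
python3 -c "
from plant import *
print(close_job())"
```

```text
the job is handed in; nothing more can be done
None
```

I slid the pot flat under the bridge, pressed it lightly on both stop pegs at the red-ring end, released it and handed the job in; cameras put it within about 1 mm of home, no verdict came back, and I viewed 11 pictures, one over the limit of 10.

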